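# Mount the bench magnifier on its ratchet stand

### The arm

A 6-joint arm with a two-finger parallel gripper is mounted at the origin on the work surface. World frame = base frame: x ahead of the robot, y to its left, z up, the work surface at z = 0. Lengths are in mm, angles in rad, forces in N, time in s.
With the tool pointing down it reaches from about 275 to 750 mm from the base axis. Payload 10.2 kg.
Tool frame: the origin (TCP) lies at the very end of the fingers, on their centre line; the grasp point (between the pads) lies 19 mm behind it; z points along the fingers, y is the line along which they close (so a half turn about z gives the same grasp; the last joint's range is limited). The gripper opens to 85 mm and grips with 20 to 120 N. Pads are 22 mm wide; open, the fingers measure 114 mm over their backs; the gripper's body (76 mm by 85 mm) begins 54 mm behind the grasp point. The pads swing forward as they close: fully open they stand 13 mm farther back than shut.
Start: joints at [0.888, 0.313, 1.498, -0, 1.331, -0.223], TCP at [232.992, 470.474, 231.294] pointing down, gripper open.
Joint ranges: [-2.94, 2.94], [-0.97, 2.17], [0.19, 2.56], [-1.23, 4.37], [0.02, 3.11], [-2.88, 2.88]. Speed limits (rad/s): [2.39, 2.39, 3.01, 3.14, 3.14, 3.14].

### API

Orientations are given as a unit quaternion [w, x, y, z].
In Python, from rig import monitor, eyes, job gives the robot as it stands. The module is installed in compiled form; this text tells all that it offers.
- The arm moves only by the tool send_rows, never from a script. Its argument "targets" is one flat list of numbers, 7 for each row, row after row: the turn, a rotation vector about the tool's x, y, z in degrees, then the shift along the tool's x, y, z in units of 60 mm (1.0 is 60 mm), then the opening, from -1 (shut) to 1 (fully open), so that 0 is half open. A call has 1 to 5 rows; each row shifts and turns the commanded pose from where the row before left it, along the tool's axes as they then stand; what a row does not reach is not made up. A row lasts 1/8 s, in which the tool goes at most 62.5 mm and 10.7 degrees, less where a joint would pass 70% of its speed; a pose out of reach is approached as far as the arm can. A call is refused whole if a number of a shift passes 1 or a number of a turn 10.7, either way. A call with a gripper value outside its range is refused whole. The fingers move at their own pace and stop on an object; "newtons" is the grip in N (left out, the last holds). Time passes only in rows, so rows that do not move let the fingers close. It gives the time, the measured TCP pose, the force, the opening and the grip force at its end, in the units of the state.
- monitor.sense(): the state, without advancing time (a new reading comes with each control period).
- eyes.capture(name): name is "side" or "top"; returns a dict with "img" (480x640x3 uint8, red, green, blue), "K" (3x3 intrinsics, pixels), "distortion" ([k1, k2, p1, p2, k3] as OpenCV has them; the pictures are not rectified), "R" (3x3) and "t" (3): a world point X has camera coordinates R X + t. Camera axes: x right, y down, z forward; pixel columns grow to the right and rows downward; lengths in mm; the calibration is good to about 2 mm. A picture is of the moment at which its call begins. There is no depth.
- job.finish_job(): hands the job in; it is judged then, once.
The state is a dict: "time_s": time; "joints": joint angles; "dq": joint speeds; "tau": joint torques, N m; "eef_pos": TCP position; "ee_rot": TCP orientation; "force": force on the tool from outside, world axes, zero at the start; "wrist_torque": the same for the moment, N m; "grip_width": opening from 0.0 (shut) to 1.0 (fully open); "grip_force": force on a finger pad.
Only numpy, scipy, OpenCV 4.12 (cv2) and the standard library are available. Lean on these libraries where they do the work, as an engineer would, in place of code of your own. Each camera call takes 0.05 s, during which the arm holds its last target. There are 200 camera calls.

### The job

Mount the magnifier on its ratchet stand. Press the brass thumb lever so that the raised column drops all the way down, push the magnifier's rod along its rest into the holder until the side spring plunger has snapped into the rod's groove, then lift the column by its top knob to the third notch from the bottom and let go so that it rests there with the magnifier held. Leave the other things on the bench where they are.

Things in the scene. Friction and masses are not known exactly. Their poses are not given: they have to be found in the camera images.
- stand: The stand, fixed to the bench but placed and turned anew each time. Base plate 110 x 335 mm, 12 mm thick; origin on the bench under the column's axis; +y is the way the rod slides in. Aluminium rest shelf along -y, 56 mm wide, top 105 mm above the bench, from 26 to 198 mm behind the column's axis; two low guides beside the rod, 26 to 86 mm behind the axis
- holder (a point): Centre of the bore through the grey holder block on top of the column. Block 36 x 36 mm, from 13 mm below to 20 mm above this point; bore 14 mm wide and high, open at both ends. +y: the way the rod slides in; +x: side of the spring plunger (brass barrel, black button); z up. Moves with the column: 111 mm above the bench when right down, then in line with the rest
- column (a joint): Height of the ratchet column in m: 0 right down, 0.071 upper stop. It can be lifted past the sprung pawl (about 5 to 12 N) and falls back on the last notch passed. Notches at 0.016, 0.032, 0.048, 0.064 (first to fourth from the bottom); starts on any of them. While the pawl lever is held down it sinks by its own weight (0.4 kg), at about 0.1 m/s
- knob (a point): Middle of the black round knob on top of the column, straight above the holder block: 28 mm in diameter, 26 mm high, on a 12 mm neck that leaves 19 mm free between knob and block. The point is 52 mm above holder and moves with the column
- lever_pad (a point): Top face, at the middle of the pad, of the brass thumb lever of the pawl, which sticks out level from the foot of the column towards +y of the holder, about 98 mm from the column's axis and 56 mm above the bench. Pad 26 mm wide, 30 mm long, 6 mm thick
- pawl (a joint): Angle of the pawl and its lever in rad: 0 engaged, 0.36 lever fully down (pad about 26 mm lower). The column is free from about 0.2. It springs back by itself; pressing takes about 1 to 4 N at the pad
- plunger (a joint): How far the spring plunger is pushed back out of the bore, in m, 0 to 0.007: 0 when its round nose stands fully in the bore or in the rod's groove, about 0.003 while it rides on the rod
- magnifier: Loose magnifier, about 0.12 kg, lying on the rest; origin on its underside below the rod's groove, +y along the rod towards the holder, z up. Steel rod 12 x 12 mm, cone tip 30 mm ahead of the origin; upright shoulder 20.5 to 26.5 mm behind it, which comes against the holder block; black lens ring 66 mm wide, 12 mm high, centred 121 mm behind
- groove (a point): Centre of the side groove of the magnifier's rod, 6 mm above the rod's underside. Fully home, it is at holder (shoulder within 3 mm of the block); it starts 58 to 88 mm short of it. Pushing takes up to about 12 N while the plunger rides up the cone tip, then less, until it snaps into the groove
- push_plate (a point): Middle of the rear face of the magnifier's upright push plate, 161 mm behind the groove: plate 28 mm wide, 26 mm high, 8 mm thick, its foot level with the top of the rest shelf. Push it here towards +y
- mug: White mug, 82 mm wide, 95 mm high: leave alone
- spool: Green solder spool, 54 mm wide, 30 mm high: leave alone
- driver: Screwdriver lying on the bench: leave alone
- board: Small finished circuit board, 50 x 38 mm: leave alone
Things that resemble listed ones, but are neither listed nor needed, are in the scene too. There is more than one size of the magnifier; the one meant has the size given above.

How it is judged:
By the outcome, as a careful person would: the job done as asked, in the order asked, and still so for the second after the job is handed in, with the robot touching nothing.
It also fails if it takes over 54 s, if anything falls off the work surface, if the arm or the gripper's body presses on something with over 40 N, if the wrist force passes 120 N, or if a joint passes its speed limit or range.

## Working session

There is one attempt and no reset: what is moved stays moved. The work goes in short steps, Python scripts to look and compute and a tool call to move; the robot and the scene stay as the last step left them, time stands still between calls to the robot, and variables do not carry over. Pictures are saved under pics/ and viewed, at most 10 in all, crops included, and the job is handed in when it is done.

Besides the shell and the picture viewer there is one more tool, called after ">>>" by a JSON object that holds its "fn" and its "kwargs". send_rows: Moves the arm, as the interface text tells. Its arguments: {"type":"object","properties":{"targets":{"type":"array","items":{"type":"number"}},"newtons":{"type":"number"}},"required":["targets"]}

```bash
mkdir -p pics; python3 - <<'E'
from rig import monitor, eyes
import cv2,numpy as np,pickle
for n in ("side","top"):
    d=eyes.capture(n); pickle.dump(d,open(f"{n}0.pkl","wb"))
    cv2.imwrite(f"pics/{n}0.png",d["img"][:,:,::-1]); print(n,d["K"],d["distortion"],d["R"],d["t"],-np.array(d["R"]).T@d["t"])
print(monitor.sense())
E
```

```text
side [[484.26658141   0.         313.49594019]
 [  0.         484.26658141 242.68182812]
 [  0.           0.           1.        ]] [-0.03013164  0.          0.          0.          0.        ] [[-0.96455388 -0.26279056 -0.02401937]
 [-0.1006962   0.45067035 -0.88699296]
 [ 0.2439182  -0.85313385 -0.46115784]] [539.26018954 170.77579513 912.35555302] [314.80186034 843.11030413 585.16953368]
top [[438.46184107   0.         320.80651776]
 [  0.         438.46184107 241.10424031]
 [  0.           0.           1.        ]] [-0.0056157  0.         0.         0.         0.       ] [[ 2.00444056e-04 -9.99959843e-01  8.95944305e-03]
 [-9.86418818e-01 -1.66929736e-03 -1.64241072e-01]
 [ 1.64249433e-01 -8.80484207e-03 -9.86379541e-01]] [-24.04065594 579.04440786 965.58001258] [ 412.58914925  -14.57131373 1047.74663485]
{'time_s': 0.1, 'joints': array([ 8.87619959e-01,  3.13376278e-01,  1.49834982e+00,  2.65764106e-05,
        1.33097838e+00, -2.23409023e-01]), 'dq': array([-0.00048982, -0.00238663, -0.00194172,  0.00213172,  0.00046682,
       -0.00224685]), 'tau': array([ 1.66073933e-03, -4.12901473e+01, -2.60142642e+01, -1.98584708e-04,
        3.06057271e-03,  3.88890192e-05]), 'eef_pos': array([232.83047593, 470.30291162, 230.8056409 ]), 'ee_rot': array([-2.55052227e-04,  2.27867303e-01,  9.73692037e-01, -4.94118476e-04]), 'force': array([ 0.00927899,  0.26581706, -0.84297655]), 'wrist_torque': array([-0.0207831 , -0.02240118,  0.01622954]), 'grip_force': 0.0, 'grip_width': 0.9976092237697248}
```

View pics/side0.png

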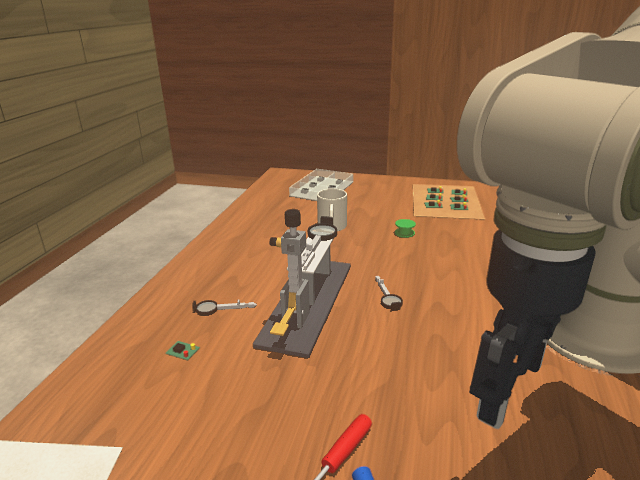

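View pics/top0.png

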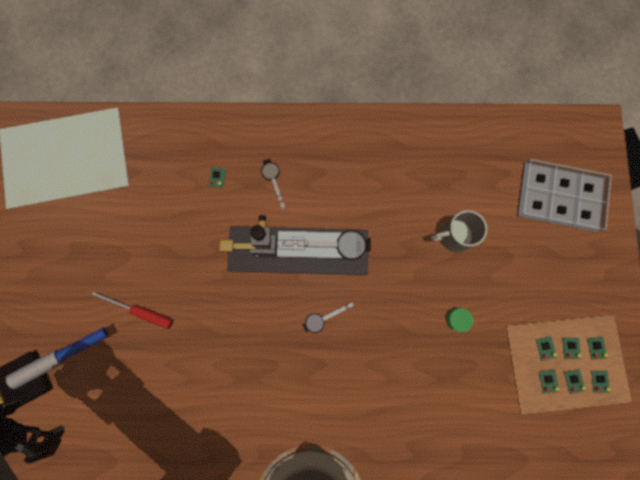

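The side view shows the stand at about (300,290), with the knob at (292,217) and the brass pad at (283,327). In the top view the stand lies along the image's horizontal: pad (226,246), knob (258,233), push plate (368,244). I'll enlarge both.

```bash
cat > h.py <<'E'
import cv2,numpy as np,pickle
from scipy.spatial.transform import Rotation as Ro
def ray(d,p):
    u=cv2.undistortPoints(np.array([[p]],float),d["K"],np.array(d["distortion"])).ravel()
    R=np.array(d["R"]); return -R.T@d["t"], R.T@np.array([u[0],u[1],1])
def onz(d,p,z):
    c,r=ray(d,p); return c+r*(z-c[2])/r[2]
def tri(ds,ps):
    A=np.zeros((3,3));b=np.zeros(3)
    for d,p in zip(ds,ps):
        c,r=ray(d,p); r/=np.linalg.norm(r);M=np.eye(3)-np.outer(r,r);A+=M;b+=M@c
    return np.linalg.solve(A,b)
def proj(d,X):
    return cv2.projectPoints(np.array([X],float),cv2.Rodrigues(np.array(d["R"]))[0],np.array(d["t"],float),d["K"],np.array(d["distortion"]))[0].ravel()
E
python3 - <<'E'
from h import *
t=pickle.load(open("top0.pkl","rb"));s=pickle.load(open("side0.pkl","rb"))
a=cv2.resize(t["img"][205:285,215:381],None,fx=4.8,fy=4.8,interpolation=cv2.INTER_CUBIC)
cv2.imwrite("pics/topc.png",np.clip(a[:,:,::-1].astype(float)*1.6,0,255))
b=cv2.resize(s["img"][200:360,245:360],None,fx=3.7,fy=3.7,interpolation=cv2.INTER_CUBIC)
cv2.imwrite("pics/sidec.png",b[:,:,::-1])
# base plate: dark grey low saturation
hsv=cv2.cvtColor(t["img"],cv2.COLOR_RGB2HSV)
m=np.zeros((480,640),np.uint8);roi=np.s_[215:285,215:381]
m[roi]=(hsv[roi][:,:,1]<75)*255
c=max(cv2.findContours(m,0,1)[0],key=cv2.contourArea);print("plate-ish",cv2.minAreaRect(c))
for n,d in(("t",t),("s",s)):
    h=cv2.cvtColor(d["img"],cv2.COLOR_RGB2HSV)
    m=cv2.inRange(h,(18,140,90),(32,255,255))
    for c in cv2.findContours(m,0,1)[0]:
        if cv2.contourArea(c)>15: print(n,"brass",cv2.boundingRect(c),cv2.minAreaRect(c))
E
```

```text
plate-ish ((297.8782958984375, 250.08343505859375), (138.73963928222656, 44.247554779052734), 1.818303108215332)
t brass (220, 240, 17, 11) ((228.0, 245.0), (10.0, 16.0), 90.0)
s brass (190, 343, 5, 7) ((192.0, 346.0), (6.0, 4.0), 90.0)
s brass (270, 293, 26, 43) ((285.8000183105469, 314.4000244140625), (13.416407585144043, 45.615779876708984), 26.56505012512207)
s brass (276, 238, 5, 9) ((278.0, 242.0), (8.0, 4.0), 90.0)[ WARN:0@0.267] global loadsave.cpp:1063 imwrite_ Unsupported depth image for selected encoder is fallbacked to CV_8U.
```

View pics/topc.png

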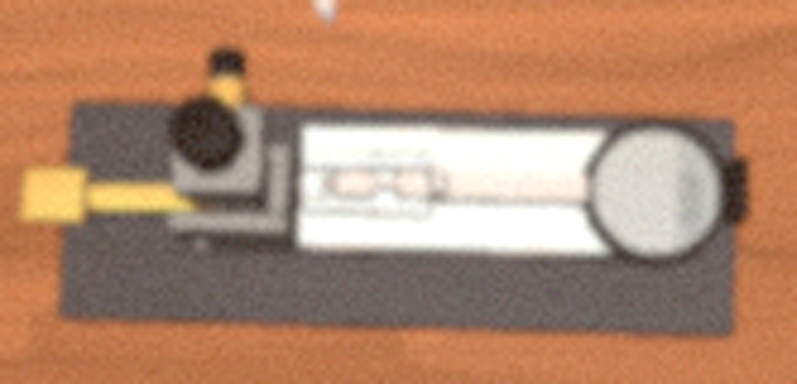

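View pics/sidec.png

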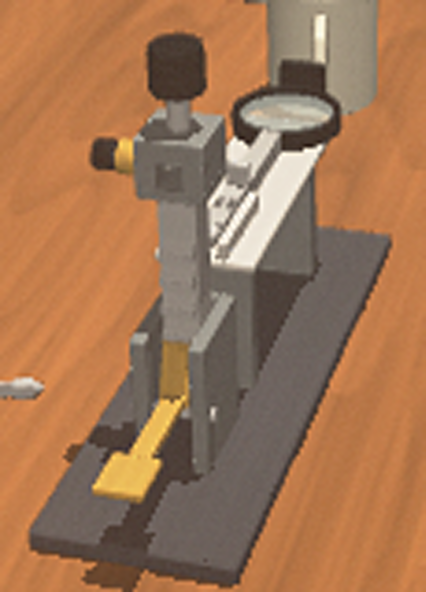

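The crops show the rod on the shelf with a ring at topc (657,190), the push plate at (737,188), the pad at (54,195) and the knob at (207,132). In sidec the knob is at (177,70) and the pad at (127,475). Next I'll turn these into world coordinates.

```bash
python3 - <<'E'
from h import *
np.set_printoptions(precision=1,suppress=True)
t=pickle.load(open("top0.pkl","rb"));s=pickle.load(open("side0.pkl","rb"))
T=lambda x,y:(x/4.8+215-.4,y/4.8+205-.4); S=lambda x,y:(x/3.7+245-.4,y/3.7+200-.4)
C=[onz(t,T(*p),12) for p in((75,102),(733,120),(733,333),(62,318))]
print("base",np.array(C)); 
print("edges",np.linalg.norm(C[0]-C[1]),np.linalg.norm(C[0]-C[3]))
print("yawdir",C[0]-C[1],C[3]-C[2])
print("base side cam", onz(s,S(30,530),12),onz(s,S(240,570),12),onz(s,S(390,237),12))
print("pad z56",onz(t,T(54,195),56),onz(s,S(127,475),56), tri([t,s],[T(54,195),S(127,475)]))
print("knob",tri([t,s],[T(207,132),S(177,45)]))
for z in(163,179,195,211,227): print(z, onz(t,T(207,132),z+13),onz(s,S(177,68),z))
print("shelf front",onz(t,T(298,123),105),onz(t,T(298,247),105))
print("ring",onz(t,T(657,190),117),onz(s,S(287,113),117))
print("plate rear",onz(t,T(747,188),131),onz(s,S(303,62),131))
E
```

```text
base [[ 621.9  194.    12. ]
 [ 613.3 -135.8   12. ]
 [ 506.3 -133.9   12. ]
 [ 513.4  196.7   12. ]]
edges 329.93067476321085 108.52173021375783
yawdir [  8.5 329.8   0. ] [  7.  330.7   0. ]
base side cam [622.3 194.2  12. ] [512.2 198.4  12. ] [ 505.5 -132.5   12. ]
pad z56 [567.8 193.6  56. ] [568.4 194.5  56. ] [568.2 193.8  55.5]
knob [564.8  96.6 239.1]
163 [576.  105.1 176. ] [610.9 -36.8 163. ]
179 [573.  102.9 192. ] [599.7  -3.5 179. ]
195 [570.  100.7 208. ] [588.5  29.9 195. ]
211 [567.   98.5 224. ] [577.3  63.2 211. ]
227 [564.   96.3 240. ] [566.   96.6 227. ]
shelf front [593.5  73.5 105. ] [536.6  72.6 105. ]
ring [561.  -88.9 117. ] [559.5 -85.  117. ]
plate rear [ 559.7 -127.5  131. ] [ 560.2 -128.4  131. ]
```

>>> {"fn": "send_rows", "kwargs": {"targets": [0, 0, -8.33, 0, 0, 0, -1, 0, 0, -8.33, 0, 0, 0, -1, 0, 0, -8.34, 0, 0, 0, -1, 0, 0, 0, -0.57, -0.447, 0.1, -1, 0, 0, 0, -0.57, -0.447, 0.1, -1], "newtons": 40}}

```text
time_s: 0.72
eef_pos: [300.6, 414.5, 218.8]
ee_rot: [-0.0, 0.011, 1.0, -0.0]
force: [0.1, 0.5, -0.3]
grip_width: 0.0
grip_force: 0.0
```

>>> {"fn": "send_rows", "kwargs": {"targets": [0, 0, 0, -0.57, -0.447, 0.2, -1, 0, 0, 0, -0.57, -0.447, 0.2, -1, 0, 0, 0, -0.57, -0.447, 0.2, -1, 0, 0, 0, -0.57, -0.447, 0.2, -1, 0, 0, 0, -0.57, -0.447, 0.2, -1]}}

```text
time_s: 1.35
eef_pos: [468.8, 276.1, 158.7]
ee_rot: [-0.0, 0.012, 1.0, -0.0]
force: [0.4, -0.2, 0.3]
grip_width: -0.002
grip_force: 0.0
```

>>> {"fn": "send_rows", "kwargs": {"targets": [0, 0, 0, -0.57, -0.447, 0.2, -1, 0, 0, 0, -0.57, -0.447, 0.2, -1, 0, 0, 0, -0.57, -0.447, 0.2, -1, 0, 0, 0, 0, 0, 0, -1, 0, 0, 0, 0, 0, 0, -1]}}

```text
time_s: 1.98
eef_pos: [568.1, 194.6, 123.1]
ee_rot: [-0.0, 0.012, 1.0, 0.0]
force: [0.3, 0.6, 1.4]
grip_width: 0.001
grip_force: 0.0
```

>>> {"fn": "send_rows", "kwargs": {"targets": [0, 0, 0, 0, 0, 0.4, -1, 0, 0, 0, 0, 0, 0.4, -1, 0, 0, 0, 0, 0, 0.2, -1, 0, 0, 0, 0, 0, 0.2, -1, 0, 0, 0, 0, 0, 0.2, -1]}}

```text
time_s: 2.6
eef_pos: [568.9, 194.9, 39.5]
ee_rot: [0.001, 0.012, 1.0, 0.0]
force: [-0.7, 2.1, 1.9]
grip_width: 0.004
grip_force: 1.1
```

>>> {"fn": "send_rows", "kwargs": {"targets": [0, 0, 0, 0, 0, 0.07, -1, 0, 0, 0, 0, 0, 0, -1, 0, 0, 0, 0, 0, 0, -1, 0, 0, 0, 0, 0, 0, -1, 0, 0, 0, 0, 0, 0, -1]}}

```text
time_s: 3.22
eef_pos: [568.7, 194.4, 35.3]
ee_rot: [0.0, 0.012, 1.0, 0.0]
force: [0.2, 1.9, 1.3]
grip_width: 0.002
grip_force: 1.2
```

>>> {"fn": "send_rows", "kwargs": {"targets": [0, 0, 0, 0, 0, 0, -1, 0, 0, 0, 0, 0, 0, -1, 0, 0, 0, 0, 0, 0, -1, 0, 0, 0, 0, 0, 0, -1, 0, 0, 0, 0, 0, 0, -1]}}

```text
time_s: 3.85
eef_pos: [568.6, 194.3, 35.1]
ee_rot: [0.0, 0.012, 1.0, -0.0]
force: [-0.1, 2.5, 1.7]
grip_width: 0.0
grip_force: 1.2
```

```bash
python3 - <<'E'
from rig import eyes
import cv2,numpy as np,pickle
im=[]
d=eyes.capture("side"); pickle.dump(d,open("side1.pkl","wb")); e=eyes.capture("top"); pickle.dump(e,open("top1.pkl","wb"))
a=cv2.resize(d["img"][160:360,220:360],None,fx=2.8,fy=2.8); b=cv2.resize(e["img"][200:290,210:385],(390,200)); b=cv2.copyMakeBorder(b,0,360,0,0,0)
cv2.imwrite("pics/p1.png",np.hstack([a,b])[:,:,::-1])
E
```

```text
(no output)
```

View pics/p1.png

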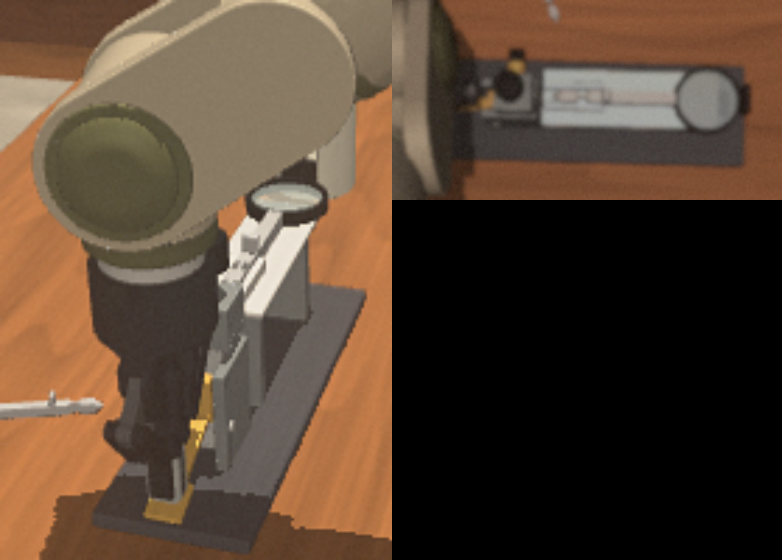

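The picture shows the lever pressed and the holder block level with the rest (its knob is at about (263,239.6) in the top image). I'll retract and go over to behind the push plate.

>>> {"fn": "send_rows", "kwargs": {"targets": [0, 0, 0, 0, 0, -0.6, -1, 0, 0, 0, 0, 0, -0.8, -1, 0, 0, 0, 0, 0, -0.8, -1, 0, 0, 0, 0, 0, -0.8, -1, 0, 0, 0, 0, 0, -0.7, -1]}}

```text
time_s: 4.58
eef_pos: [568.4, 194.0, 258.7]
ee_rot: [0.0, 0.012, 1.0, -0.0]
force: [0.8, -0.2, 0.7]
grip_width: -0.0
grip_force: 0.0
```

>>> {"fn": "send_rows", "kwargs": {"targets": [0, 0, 0, 0, -0.6, 0, -1, 0, 0, 0, 0, -0.8, 0, -1, 0, 0, 0, 0, -0.8, 0, -1, 0, 0, 0, 0, -0.8, 0, -1, 0, 0, 0, 0, -0.8, 0, -1]}}

```text
time_s: 5.2
eef_pos: [562.7, -35.4, 256.7]
ee_rot: [-0.001, 0.012, 1.0, -0.0]
force: [0.5, 0.2, 0.2]
grip_width: 0.0
grip_force: 0.0
```

>>> {"fn": "send_rows", "kwargs": {"targets": [0, 0, 0, 0, -0.8, 0, -1, 0, 0, 0, 0, -0.8, 0, -1, 0, 0, 0, 0, -0.6, 0, -1, 0, 0, 0, 0, 0, 0, -1, 0, 0, 0, 0, 0, 0, -1]}}

```text
time_s: 5.82
eef_pos: [560.0, -165.0, 256.8]
ee_rot: [-0.0, 0.012, 1.0, 0.0]
force: [0.1, -0.3, 0.4]
grip_width: 0.003
grip_force: 0.0
```

```bash
python3 - <<'E'
from rig import eyes
from h import *
d=eyes.capture("side"); pickle.dump(d,open("side2.pkl","wb")); e=eyes.capture("top")
for X in((565.7,96.5,163),(565.7,96.5,179)): print(proj(d,X),proj(e,X))
a=cv2.resize(d["img"][160:360,220:360],None,fx=2.8,fy=2.8); b=cv2.resize(e["img"][200:290,210:385],(390,200)); b=cv2.copyMakeBorder(b,0,360,0,0,0)
cv2.imwrite("pics/p2.png",np.hstack([a,b])[:,:,::-1])
E
```

```text
[294.1541877  249.58158403] [262.65340742 238.21762947]
[293.78276184 241.87786432] [261.68330629 236.85834506]
```

View pics/p2.png

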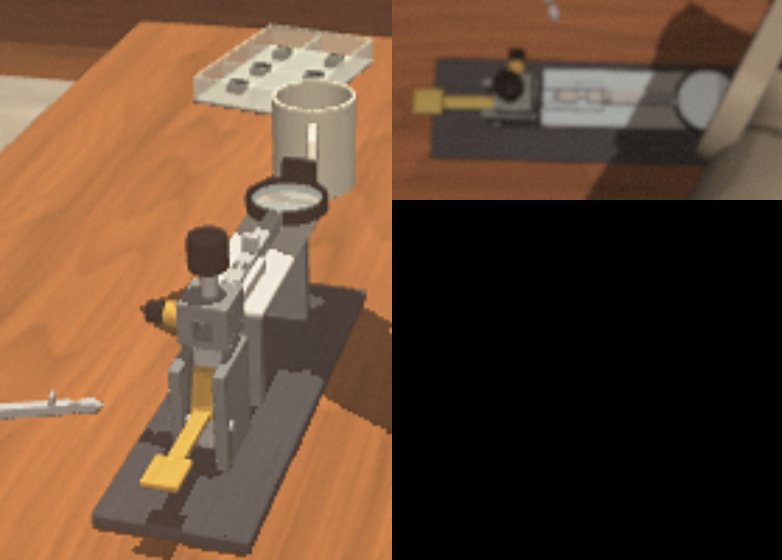

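The side view shows the knob at about (294,250), which matches a fully lowered column (predicted (294,249.6)), with the pad sprung back up. Now I'll descend behind the push plate.

>>> {"fn": "send_rows", "kwargs": {"targets": [0, 0, 0, 0, 0, 0.6, -1, 0, 0, 0, 0, 0, 0.8, -1, 0, 0, 0, 0, 0, 0.6, -1, 0, 0, 0, 0, 0, 0.4, -1, 0, 0, 0, 0, 0, 0.05, -1]}}

```text
time_s: 6.55
eef_pos: [559.6, -164.4, 108.9]
ee_rot: [-0.001, 0.011, 1.0, 0.001]
force: [-0.6, 0.1, 0.6]
grip_width: -0.0
grip_force: 0.0
```

>>> {"fn": "send_rows", "kwargs": {"targets": [0, 0, 0, 0, 0.1, 0, -1, 0, 0, 0, 0, 0.1, 0, -1, 0, 0, 0, 0, 0.1, 0, -1, 0, 0, 0, 0, 0.1, 0, -1, 0, 0, 0, 0, 0.1, 0, -1]}}

```text
time_s: 7.18
eef_pos: [561.0, -135.4, 110.4]
ee_rot: [0.0, 0.012, 1.0, -0.0]
force: [-0.1, -2.4, 0.3]
grip_width: -0.004
grip_force: 0.7
```

>>> {"fn": "send_rows", "kwargs": {"targets": [0, 0, 0, 0, 0.1, 0, -1, 0, 0, 0, 0, 0.1, 0, -1, 0, 0, 0, 0, 0.1, 0, -1, 0, 0, 0, 0, 0.1, 0, -1, 0, 0, 0, 0, 0.1, 0, -1]}}

```text
time_s: 7.8
eef_pos: [561.6, -105.2, 110.1]
ee_rot: [-0.0, 0.012, 1.0, -0.0]
force: [-0.7, -1.6, 1.3]
grip_width: 0.003
grip_force: 0.7
```

>>> {"fn": "send_rows", "kwargs": {"targets": [0, 0, 0, 0, 0.08, 0, -1, 0, 0, 0, 0, 0.08, 0, -1, 0, 0, 0, 0, 0.06, 0, -1, 0, 0, 0, 0, 0.04, 0, -1, 0, 0, 0, 0, 0.04, 0, -1]}}

```text
time_s: 8.43
eef_pos: [562.3, -89.5, 110.4]
ee_rot: [0.001, 0.012, 1.0, -0.002]
force: [-0.9, -12.8, 1.3]
grip_width: -0.002
grip_force: 6.3
```

```bash
python3 - <<'E'
from rig import eyes
from h import *
d=eyes.capture("side"); pickle.dump(d,open("side2.pkl","wb"))
print(proj(d,(565.7,96.5,111)))
a=cv2.resize(d["img"][200:320,260:400],None,fx=5,fy=5)
cv2.imwrite("pics/p3.png",a[:,:,::-1])
E
```

```text
[295.32181825 273.75880929]
```

View pics/p3.png

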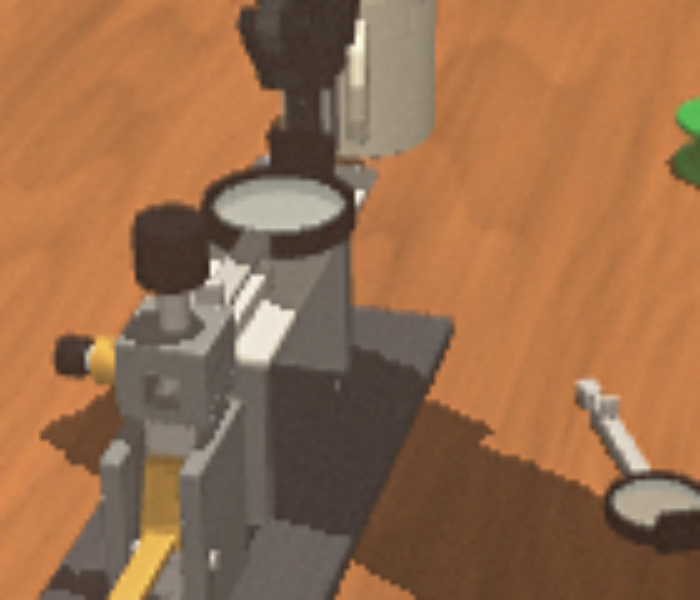

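The picture shows the plunger button pulling out (a gap at (88,355)) as the cone enters the bore. I'll keep pushing.

>>> {"fn": "send_rows", "kwargs": {"targets": [0, 0, 0, 0, 0.05, 0, -1, 0, 0, 0, 0, 0.05, 0, -1, 0, 0, 0, 0, 0.05, 0, -1, 0, 0, 0, 0, 0.05, 0, -1, 0, 0, 0, 0, 0.05, 0, -1]}}

```text
time_s: 9.1
eef_pos: [562.5, -73.4, 110.2]
ee_rot: [0.0, 0.012, 1.0, -0.001]
force: [-0.6, -17.1, 0.4]
grip_width: 0.003
grip_force: 8.3
```

>>> {"fn": "send_rows", "kwargs": {"targets": [0, 0, 0, 0, 0.03, 0, -1, 0, 0, 0, 0, 0.03, 0, -1, 0, 0, 0, 0, 0, 0, -1]}}

```text
time_s: 9.48
eef_pos: [562.9, -73.2, 110.6]
ee_rot: [0.001, 0.012, 1.0, -0.004]
force: [-2.1, -26.1, -0.1]
grip_width: 0.001
grip_force: 12.3
```

>>> {"fn": "send_rows", "kwargs": {"targets": [0, 0, 0, 0, -0.2, 0, -1, 0, 0, 0, 0, -0.4, 0, -1, 0, 0, 0, 0, -0.5, 0, -1, 0, 0, 0, 0, 0, -0.8, -1, 0, 0, 0, 0, 0, -0.8, -1]}}

```text
time_s: 10.1
eef_pos: [560.5, -134.7, 206.8]
ee_rot: [-0.001, 0.012, 1.0, 0.001]
force: [1.0, 0.6, 0.3]
grip_width: 0.0
grip_force: 0.0
```

>>> {"fn": "send_rows", "kwargs": {"targets": [0, 0, 0, 0, 0, -0.8, 0, 0, 0, 0, 0, 0, 0, 0]}}

```text
time_s: 10.35
eef_pos: [561.9, -134.9, 257.6]
ee_rot: [0.003, 0.011, 1.0, -0.001]
force: [-0.3, -0.3, -0.1]
grip_width: 0.417
grip_force: 0.0
```

```bash
python3 - <<'E'
from rig import eyes,monitor
from h import *
np.set_printoptions(precision=1,suppress=True)
d=eyes.capture("side"); t=eyes.capture("top"); pickle.dump((d,t),open("p4.pkl","wb"))
a=cv2.resize(d["img"][220:300,255:335],(400,400),interpolation=2);b=cv2.resize(t["img"][210:290,250:330],(400,400),interpolation=2)
b=np.clip(b.astype(float)*1.5,0,255).astype(np.uint8)
cv2.imwrite("pics/p4.png",np.hstack([a,b])[:,:,::-1])
ex=np.array([.9997,-.0235,0]);ey=np.array([.0235,.9997,0]);o=np.array([565.7,96.5,0])
for n,l in(("tip",30),("shoulder rear",-26.5),("ring",-121),("ringrear",-154)):
    X=o+ey*l+[0,0,117]; print(n,(proj(d,X)-[255,220])*5,(proj(t,X)-[250,210])*5+[400,0])
print(monitor.sense()["eef_pos"])
E
```

```text
tip [175.  295.8] [406.5 157.6]
shoulder rear [222.7 221.1] [538.  160.9]
ring [292.4 111.7] [757.7 166.3]
ringrear [314.2  77.5] [834.4 168.3]
[ 560.7 -134.5  253.5]
```

View pics/p4.png

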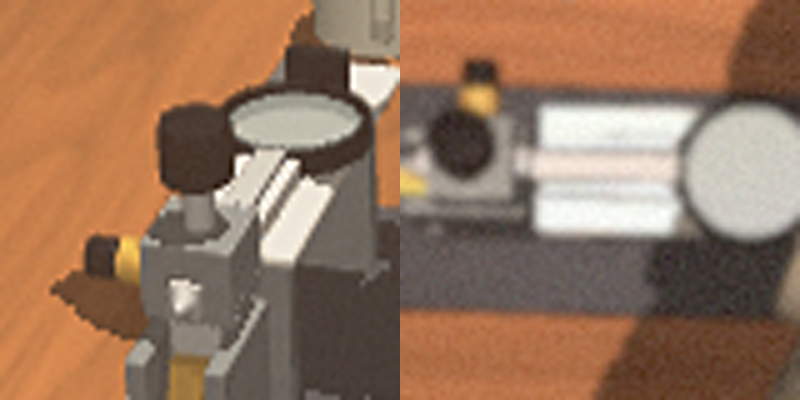

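The rod's white cone tip now shows out of the bore at (183,295), the shoulder is against the block (about (520,160) in the right half), and the button sits close to its barrel again, so the plunger has snapped in. Next is the knob.

>>> {"fn": "send_rows", "kwargs": {"targets": [0, 0, 0, 0, 0.7, 0, 0.4, 0, 0, 0, 0, 0.8, 0, 0.4, 0, 0, 0, 0, 0.8, 0, 0.4, 0, 0, 0, 0, 0.8, 0, 0.4, 0, 0, 0, 0, 0.73, 0, 0.4]}}

```text
time_s: 11.08
eef_pos: [565.5, 96.7, 252.3]
ee_rot: [-0.002, 0.011, 1.0, 0.0]
force: [0.4, -0.4, -0.1]
grip_width: 0.699
grip_force: 0.0
```

>>> {"fn": "send_rows", "kwargs": {"targets": [0, 0, 0, 0, 0, 0, 0.4, 0, 0, 0, 0, 0, 0, 0.4]}}

```text
time_s: 11.32
eef_pos: [566.0, 94.4, 252.9]
ee_rot: [-0.001, 0.012, 1.0, -0.0]
force: [0.5, 0.5, -0.3]
grip_width: 0.698
grip_force: 0.0
```

>>> {"fn": "send_rows", "kwargs": {"targets": [0, 0, 0, 0, 0.03, 0.5, 0.4, 0, 0, 0, 0, 0, 0.5, 0.4, 0, 0, 0, 0, 0, 0.4, 0.4, 0, 0, 0, 0, 0, 0.2, 0.4, 0, 0, 0, 0, 0, 0.15, 0.4]}}

```text
time_s: 11.95
eef_pos: [566.5, 95.8, 148.8]
ee_rot: [0.0, 0.012, 1.0, -0.0]
force: [0.0, 0.5, 0.5]
grip_width: 0.698
grip_force: 0.0
```

>>> {"fn": "send_rows", "kwargs": {"targets": [0, 0, 0, 0, 0, 0, -0.2, 0, 0, 0, 0, 0, 0, -0.5, 0, 0, 0, 0, 0, 0, -1, 0, 0, 0, 0, 0, 0, -1, 0, 0, 0, 0, 0, 0, -1], "newtons": 50}}

```text
time_s: 12.58
eef_pos: [566.7, 98.2, 150.2]
ee_rot: [0.001, 0.011, 1.0, 0.001]
force: [-0.3, 7.6, 1.4]
grip_width: 0.31
grip_force: 49.5
```

>>> {"fn": "send_rows", "kwargs": {"targets": [0, 0, 0, 0, 0.03, -0.1, -1, 0, 0, 0, 0, 0, -0.2, -1, 0, 0, 0, 0, 0, -0.2, -1, 0, 0, 0, 0, 0, -0.2, -1, 0, 0, 0, 0, 0, -0.15, -1]}}

```text
time_s: 13.2
eef_pos: [566.6, 98.3, 199.6]
ee_rot: [-0.0, 0.012, 1.0, 0.0]
force: [4.6, 1.2, -8.3]
grip_width: 0.312
grip_force: 58.7
```

>>> {"fn": "send_rows", "kwargs": {"targets": [0, 0, 0, 0, 0, -0.03, -1, 0, 0, 0, 0, 0, 0, -1, 0, 0, 0, 0, 0, 0, -1]}}

```text
time_s: 13.58
eef_pos: [566.6, 98.3, 201.9]
ee_rot: [0.0, 0.012, 1.0, 0.0]
force: [4.9, 1.7, -5.4]
grip_width: 0.308
grip_force: 58.9
```

>>> {"fn": "send_rows", "kwargs": {"targets": [0, 0, 0, 0, 0, -0.06, -1, 0, 0, 0, 0, 0, 0, -1, 0, 0, 0, 0, 0, 0, -1]}}

```text
time_s: 13.95
eef_pos: [566.6, 98.3, 205.1]
ee_rot: [0.0, 0.012, 1.0, 0.0]
force: [5.5, 0.0, -9.5]
grip_width: 0.309
grip_force: 58.6
```

>>> {"fn": "send_rows", "kwargs": {"targets": [0, 0, 0, 0, 0, 0.07, -1, 0, 0, 0, 0, 0, 0.06, -1, 0, 0, 0, 0, 0, 0, -1, 0, 0, 0, 0, 0, 0, -1]}}

```text
time_s: 14.45
eef_pos: [566.6, 98.3, 198.2]
ee_rot: [0.001, 0.012, 1.0, -0.0]
force: [4.0, 0.6, 1.0]
grip_width: 0.306
grip_force: 59.9
```

>>> {"fn": "send_rows", "kwargs": {"targets": [0, 0, 0, 0, 0, 0, 0, 0, 0, 0, 0, 0, 0, 0.4, 0, 0, 0, 0, 0, 0, 0.4, 0, 0, 0, 0, 0, 0, 0.4, 0, 0, 0, 0, 0, -0.3, 0.4]}}

```text
time_s: 15.08
eef_pos: [565.7, 98.3, 214.8]
ee_rot: [-0.001, 0.012, 1.0, 0.0]
force: [0.2, -0.2, 0.4]
grip_width: 0.702
grip_force: 0.0
```

>>> {"fn": "send_rows", "kwargs": {"targets": [0, 0, 0, 0, 0, -0.7, 0.4, 0, 0, 0, 0, 0, -0.7, 0.4, 0, 0, 0, 0.7, 0, 0, 0.4, 0, 0, 0, 0.8, 0, 0, 0.4, 0, 0, 0, 0.8, 0, 0, 0.4]}}

```text
time_s: 15.7
eef_pos: [426.8, 101.6, 299.6]
ee_rot: [0.0, 0.012, 1.0, -0.0]
force: [-0.7, 0.3, -0.2]
grip_width: 0.698
grip_force: 0.0
```

```bash
python3 - <<'E'
from rig import eyes
from h import *
d=eyes.capture("side"); t=eyes.capture("top")
for z in (195,211,227): print(proj(d,(565.7,96.5,z)))
a=cv2.resize(d["img"][200:320,250:350],(500,600),interpolation=2);b=cv2.resize(t["img"][200:290,210:385],(290,150),interpolation=2)
b=cv2.copyMakeBorder(b,0,450,0,0,0)
cv2.imwrite("pics/p5.png",np.hstack([a,b])[:,:,::-1])
E
```

```text
[293.40540559 234.04474607]
[293.02199456 226.07932244]
[292.63240162 217.97861364]
```

View pics/p5.png

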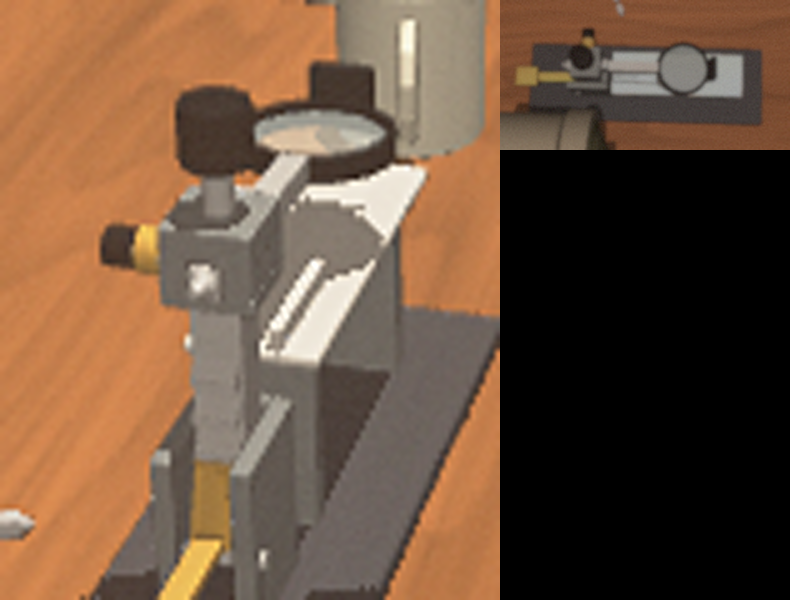

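The knob is at (215,132) in the crop, which is pixel (293,226.4). That matches the third notch (predicted (293,226.1)). The magnifier is held clear of the rest, so I'll hand the job in.

```bash
python3 -c "
from rig import job
print(job.finish_job())"
```

```text
the job is handed in; nothing more can be done
None
```

The magnifier is mounted: the rod is home in the holder with the plunger back in (judged from the images), the column rests on the third notch with the magnifier held, and the job was handed in at about 16 s.

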